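# Seal the sugar canister: shut the lid, screw to first slip

## Robot

A 6-joint arm with a two-finger parallel gripper is mounted at the origin on the work surface. World frame = base frame: x ahead of the robot, y to its left, z up, the work surface at z = 0. Lengths are in m, angles in rad, forces in N, time in s.
With the tool pointing down it reaches from about 0.4 to 0.825 m from the base axis. Payload 7 kg.
Tool frame: the origin (TCP) lies at the very end of the fingers, on their centre line; the grasp point (between the pads) lies 19 mm behind it; z points along the fingers, y is the direction in which the jaws open and shut (so a half turn about z gives the same grasp; the last joint's range is limited). The gripper opens to 85 mm and grips with 20 to 120 N. Pads are 22 mm wide; open, the fingers measure 114 mm over their backs; the gripper's body (76 mm by 85 mm) begins 54 mm behind the grasp point. The pads swing forward as they close: fully open they stand 13 mm farther back than shut.
Start: joints at [-0.928, 0.359, 0.012, 0, -1.224, -0.288], TCP at [0.234, -0.633, 0.231] pointing down, gripper open.
Joint ranges: [-3.07, 3.07], [-1.43, 2.12], [-1.02, 1.25], [-3.03, 1.67], [-3.05, -0], [-3.03, 3.03]. Speed limits (rad/s): [2.39, 2.39, 3.01, 3.14, 3.14, 3.14].

## Interface

Orientations are given as a unit quaternion [w, x, y, z].
In Python, from workcell import state, snapshot, camera_model, close_job, masks_of, place_of gives the robot as it stands.
- The arm moves only by the tool play_rows, never from a script. Its argument "moves" is one flat list of numbers, 5 for each row, row after row: the finger opening in mm, from 0 to 85.4, then the shift along the tool's x, y, z in mm, then the turn about the tool's z in degrees. A call has exactly 5 rows; each row shifts and turns the pose as measured when the row begins, along the tool's axes as they then stand; what a row does not reach is not made up. A row lasts 1/10 s, in which the tool goes at most 50 mm and 8.59 degrees, less where a joint would pass 70% of its speed; a pose out of reach is approached as far as the arm can. A call is refused whole if a number of a shift passes 50 or a number of a turn 8.59, either way. A call with a gripper value outside its range is refused whole. The fingers move at their own pace and stop on an object; "squeeze" is the grip in N (left out, the last holds). Time passes only in rows, so rows that do not move let the fingers close, or fill a call up. It gives the time, the measured TCP pose, the force and the opening at its end, in the units of the state.
- state(): the state, without advancing time (a new reading comes with each control period).
- snapshot(name): name is "scene" or "top"; returns the picture (384x512x3 uint8, red, green, blue); there is no depth.
- camera_model(name): a dict with "camera_matrix" (3x3 intrinsics, pixels), "R" (3x3) and "t" (3): a world point X has camera coordinates R X + t. Camera axes: x right, y down, z forward; pixel columns grow to the right and rows downward; lengths in m; the calibration is good to about 2 mm. A picture is of the moment at which its call begins. camera_model takes no time and is no camera call.
- close_job(): hands the job in, once; it reports no verdict.
Trained networks look in the newest picture that a camera, given by its name, has taken for a name from the list of things; names that differ only in an ending like _2 or _b are one class to them, and where a whole thing is asked for, a point or a joint stands for the part that bears it (a point fixed in the world has none). Each returns a list of dicts, best first, with "conf" (0 to 1); they miss things now and then, are a little off and sometimes report something else, mostly with a low value. They report only what shows in the picture. A call takes as long as a camera call. They do not tell look-alikes from the thing itself.
- masks_of(camera, query): "pixels" (384x512 bool, what is visible of it).
- place_of(camera, query): "location" ([x, y, z] in m, in world coordinates, good to about 4 mm: a listed point, or the origin of a listed thing).
The state is a dict: "clock": time; "qpos": joint angles; "joint_vel": joint speeds; "joint_efforts": joint torques, N m; "eef_pos": TCP position; "tcp_rot": TCP orientation; "force": force on the tool from outside, world axes, zero at the start; "ft_torque": the same for the moment, N m; "width": opening from 0.0 (shut) to 1.0 (fully open).
Only numpy, scipy, OpenCV 4.12 (cv2) and the standard library are available. Lean on these libraries where they do the work, as an engineer would, in place of code of your own. Each camera call takes 0.05 s, during which the arm holds its last target. There are 200 camera calls.

## Task

Close the sugar canister on the tray: push its hinged lid fully down, then turn the black thumbscrew on the lid clockwise until its slip clutch gives for the first time, and stop there: it must have slipped just a little, not been turned on and on. Leave it tight and let go, without disturbing the glasses or the teaspoon.

Things in the scene. Friction and masses are not known exactly. Their poses are not given: they have to be found in the camera images.
- tray: round silver-toned tray, 375 mm across, fixed to the counter; floor 4 mm thick, rim 14 mm high; origin at the centre of its underside
- canister: white sugar canister, 100 mm across, fixed on the tray near its centre; origin at the centre of its underside, z up. The lid's hinge runs along y, 55 mm from the centre on the +x side, 111 mm above the origin. Where the screw seats is not marked and differs: the torque tells it. At rest between turns a hand may feel some 0.2 N m less than while turning (drag then reads near or below 0)
- lid (a joint): angle of the steel lid, 0 = fully shut (level), positive = raised, starts half open at 0.5 to 0.95 rad; stiff hinge, it stays where it is left and takes about 1 N at the tab to push down. Lid: disc 106 mm across, 8 mm thick, shut top face 120 mm above the canister's origin
- lid_tab (a point): middle of the upper face of the thumb tab of the lid, opposite the hinge: the tab is 30 mm wide and 5 mm thick and juts about 20 mm out past the lid's round edge; the point lies 120 mm from the hinge axis, and, when shut, 118 mm above the canister's origin. x of this frame points along the lid to the hinge, z is the lid's upward normal
- ring_rib (a point): point on the screw axis, on the upper face of the grey screw ring (50 mm across, 8 mm high) in the lid's middle, 55 mm from the hinge axis; x points to the ring's small raised rib, z up along the screw. The ring turns with the knob (drag 0.06 N m), sinking 1.5 mm per rad clockwise (seen from above), and seats after 0.9 to 2.2 rad; this point is then 13 mm above the tab's face along the lid's normal
- knob_end (a point): top end, on its rib's side, of the black thumbscrew: upright bar 40 long, 13 thick, 30 high on a round foot 29 across, 6.5 high, standing on the ring. 20 mm from the screw axis along x (along the bar), 36.5 mm above the ring's face, z up. Knob and ring ribs start in line; with the ring seated the clutch slips at a steady 0.45 N m and the knob's rib stays clockwise of the ring's by as much as it slipped
- glass0: drinking glass standing on the tray, 66 mm across, 88 mm high; origin at the centre of its underside
- glass1: another glass like glass0
- glass2: another glass like glass0
- spoon: stainless teaspoon, 135 mm long, lying on the counter beside the tray; origin under its middle
Things that resemble listed ones, but are neither listed nor needed, are in the scene too. There is more than one size of the canister; the job needs the largest.

How it is judged:
On the way, in this order (a step that is already met when the one before it is completed fails the run):
1. the lid is fully down (value of joint lid below 0.04 rad), for 0.2 s.
2. with the lid down, the screw is seated and its clutch has slipped (value of joint lid below 0.04 rad and z of ring_rib in the frame of lid_tab below 0.0133 m and y of knob_end in the frame of ring_rib below -0.0008 m), for 0.1 s.
At the end, for the whole second after the job is handed in: the lid is shut (within 0.04 rad), the screw ring is within 0.3 mm of its seated height, the knob's rib stands 0.04 to 0.45 rad (2 to 26 degrees) clockwise of the ring's rib, and everything is let go (all of step 2 and not (y of knob_end in the frame of ring_rib below -0.0087 m) and velocity of joint lid below 0.05 rad/s); the robot touches nothing.
It fails at once if the clutch slips more than 0.45 rad (26 degrees), or 0.2 rad the wrong way (y of knob_end in the frame of ring_rib below -0.0087 m or y of knob_end in the frame of ring_rib above 0.00397 m).
It fails at once if a glass is shifted by more than 20 mm or tipped, or the spoon shifted by more than 20 mm (distance of any of glass0, glass1, glass2, spoon from where it was at the start of the episode above 0.02 m or angle between any of glass0, glass1, glass2's own z axis and vertical above 0.3 rad).
It also fails if it takes over 69 s, if anything falls off the work surface, if the arm or the gripper's body presses on something with over 40 N, if the wrist force passes 120 N, or if a joint passes its speed limit or range.

## Working session

There is one attempt and no reset: what is moved stays moved. The work goes in short steps, Python scripts to look and compute and a tool call to move; the robot and the scene stay as the last step left them, time stands still between calls to the robot, and variables do not carry over. Pictures are saved under pics/ and viewed, about 8 in all and at most 12, crops included, and the job is handed in when it is done.

Besides the shell and the picture viewer there is one more tool, called after "Emit:" by a JSON object that holds its "op" and its "data", one argument or row to a line. play_rows: Moves the arm, as the interface text tells. Its arguments: {"type":"object","properties":{"moves":{"type":"array"},"squeeze":{"type":"number"}},"required":["moves"]}

```bash
mkdir -p pics; cat > h.py <<'E'
import numpy as np,cv2
from workcell import *
def save(cam,name,crop=None,k=1):
    im=snapshot(cam)
    if crop: im=im[crop[1]:crop[3],crop[0]:crop[2]]
    im=cv2.resize(im,None,fx=k,fy=k,interpolation=cv2.INTER_CUBIC)
    cv2.imwrite('pics/'+name,im[:,:,::-1]); return im
def proj(cam,X):
    m=camera_model(cam); p=np.array(m['camera_matrix'])@(np.array(m['R'])@np.array(X)+np.array(m['t'])); return p[:2]/p[2]
E
python3 - <<'E'
from h import *
a=save('scene','s0.png');b=save('top','t0.png')
cv2.imwrite('pics/both0.png',np.vstack([a,b])[:,:,::-1][:, :]) 
for c in ('scene','top'):
    m=camera_model(c);print(c,(-np.array(m['R']).T@np.array(m['t'])).round(3))
    for q in ('tray','canister','lid_tab','ring_rib','knob_end','glass0','spoon'):
        print(q,[(np.round(d['location'],3).tolist(),round(d['conf'],2),proj(c,d['location']).round().tolist()) for d in place_of(c,q)[:5]])
print(state())
E
```

```text
scene [1.12  0.532 1.134]
tray [([0.605, -0.019, -0.004], 0.61, [225.0, 199.0])]
canister [([0.605, -0.02, 0.005], 0.96, [225.0, 197.0]), ([0.536, -0.348, 0.004], 0.91, [173.0, 141.0]), ([0.557, 0.303, 0.0], 0.78, [309.0, 241.0])]
lid_tab [([0.497, -0.371, 0.081], 0.78, [173.0, 118.0]), ([0.584, -0.02, 0.202], 0.62, [225.0, 157.0])]
ring_rib [([0.634, -0.004, 0.17], 0.64, [219.0, 176.0]), ([0.559, 0.303, 0.088], 0.6, [312.0, 228.0]), ([0.535, -0.35, 0.094], 0.46, [169.0, 124.0])]
knob_end [([0.647, 0.018, 0.198], 0.5, [221.0, 177.0]), ([0.578, 0.3, 0.121], 0.48, [309.0, 227.0]), ([0.546, -0.338, 0.115], 0.44, [168.0, 123.0])]
glass0 [([0.675, 0.076, 0.002], 0.89, [232.0, 226.0]), ([0.5, 0.043, 0.009], 0.72, [258.0, 187.0]), ([0.637, -0.14, 0.004], 0.59, [194.0, 185.0])]
spoon []
top [0.458 0.07  1.27 ]
tray []
canister [([0.604, -0.018, 0.001], 0.71, [297.0, 195.0]), ([0.563, 0.301, -0.003], 0.67, [202.0, 210.0]), ([0.538, -0.35, 0.004], 0.62, [400.0, 212.0]), ([0.536, 0.468, 0.006], 0.19, [151.0, 220.0])]
lid_tab [([0.496, -0.375, 0.088], 0.89, [418.0, 224.0]), ([0.514, 0.292, 0.088
[... 536 characters left out ...]
{'clock': 0.8, 'qpos': array([-9.27875926e-01,  3.58560891e-01,  1.18839683e-02, -2.44652871e-05,
       -1.22409784e+00, -2.88107379e-01]), 'joint_vel': array([ 2.22666941e-03,  2.13252393e-03,  4.36651308e-05, -8.62332303e-04,
       -4.25332463e-04,  4.74133154e-04]), 'joint_efforts': array([ 4.20377683e-04, -5.82877529e+01,  2.93650281e+01,  6.94168389e+00,
       -4.26242341e-04, -1.35287766e-05]), 'eef_pos': array([ 0.23448528, -0.63292567,  0.23131615]), 'tcp_rot': array([ 1.51211453e-05, -1.76473295e-01,  9.84305428e-01, -4.47172546e-06]), 'force': array([-0.12337393, -0.13080775,  0.52464624]), 'ft_torque': array([ 0.00693614, -0.03330769,  0.00977408]), 'width': 0.9980011452705156}
```

View pics/s0.png

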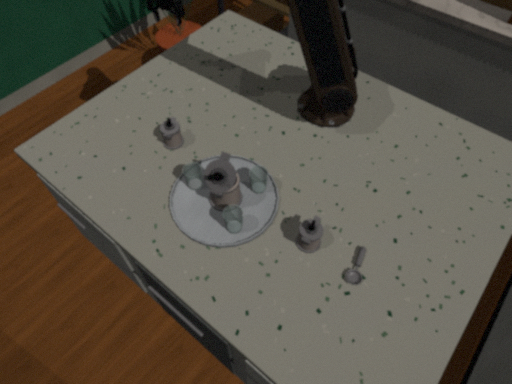

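View pics/t0.png

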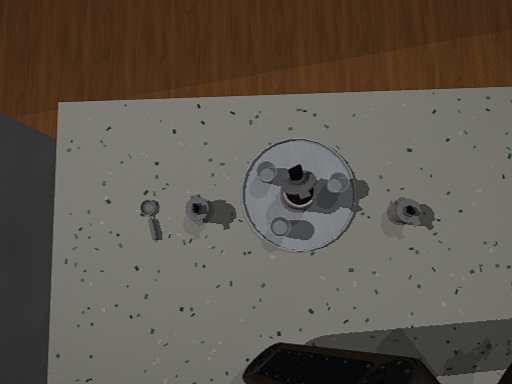

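```bash
python3 - <<'E'
from h import *
a=save('scene','sc.png',(160,120,290,250),4.4)
b=save('top','tc.png',(235,130,365,260),4.4)
cv2.imwrite('pics/c1.png',cv2.resize(np.hstack([a,b]),(800,400))[:,:,::-1])
C=np.array([.605,-.019,.004])
# fit azimuth, theta from network points
from scipy.optimize import least_squares
obs=dict(tab=[[.584,-.02,.202],[.585,-.023,.209]],ring=[[.634,-.004,.17],[.634,-.006,.175]],knob=[[.647,.018,.198],[.651,.018,.203]])
def model(p):
    az,th,k=p;u=np.array([np.cos(az),np.sin(az),0]);v=np.array([-u[1],u[0],0]);z=np.array([0,0,1])
    n=np.sin(th)*u+np.cos(th)*z; x=np.cos(th)*u-np.sin(th)*z
    H=C+.055*u+.111*z
    tab=H-.12*x+.007*n; ring=H-.055*x+.0225*n; kn=ring+.0365*n+.02*(np.cos(k)*x+np.sin(k)*v)
    return dict(tab=tab,ring=ring,knob=kn)
for k0 in(0,1.5,3,-1.5):
    r=least_squares(lambda p:np.concatenate([(model(p)[q]-np.array(o)).ravel()*1e3 for q in obs for o in obs[q]]),[.3,.8,k0])
    print(r.x,r.cost)
print(r.fun.reshape(-1,3).round(1))
E
```

```text
[0.3670983  0.81385539 1.95607581] 79.28992116730979
[0.36709886 0.81385563 1.95607644] 79.28992116415701
[0.36709883 0.81385561 1.95607641] 79.28992116422856
[ 0.3670982   0.81385542 -4.32710941] 79.28992116767823
[[ 0.2 -7.   5. ]
 [-0.8 -4.  -2. ]
 [ 2.3 -2.9  0.4]
 [ 2.3 -0.9 -4.6]
 [ 2.6  0.   3. ]
 [-1.4  0.  -2. ]]
```

View pics/c1.png

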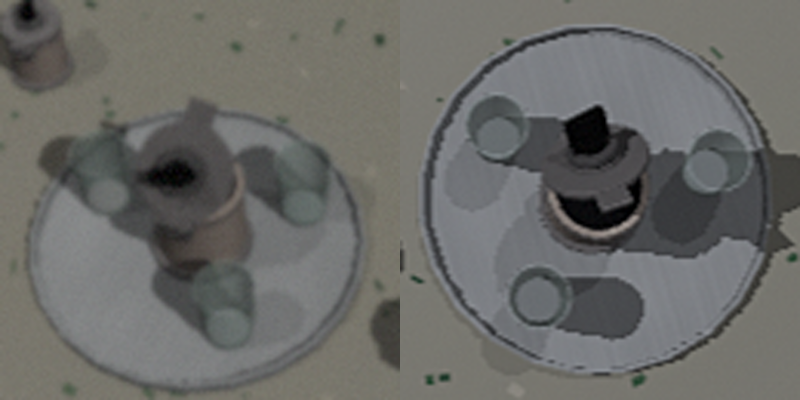

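Emit:
{"op": "play_rows", "data": {
  "moves": [0,-38,32,-3,0,0,-38,32,-3,0,0,-38,32,-3,0,0,-38,32,-3,0,0,-38,32,-3,0],
  "squeeze": 40
}}

```text
clock: 1.4
eef_pos: [0.3564, -0.4169, 0.2438]
tcp_rot: [-0.001, -0.172, 0.985, 0.001]
force: [1.4, -0.6, 0.1]
width: 0.143
```

Emit:
{"op": "play_rows", "data": {
  "moves": [0,-38,32,-2,0,0,-38,32,0,0,0,-38,32,0,0,0,-38,32,0,0,0,-20,16,0,0]
}}

```text
clock: 1.9
eef_pos: [0.4707, -0.2185, 0.2484]
tcp_rot: [0.001, -0.173, 0.985, -0.0]
force: [0.4, -0.2, 0.1]
width: -0.0
```

Emit:
{"op": "play_rows", "data": {
  "moves": [0,-38,31,0,0,0,-38,31,0,0,0,-38,31,0,0,0,-30,24,0,0,0,-15,10,0,0]
}}

```text
clock: 2.4
eef_pos: [0.5793, -0.0378, 0.2507]
tcp_rot: [0.004, -0.174, 0.985, -0.0]
force: [-0.5, -0.7, -0.3]
width: 0.001
```

```bash
python3 - <<'E'
from h import *
s=state();p=s['eef_pos'];print(p.round(4),s['qpos'].round(3))
from scipy.spatial.transform import Rotation as R
q=s['tcp_rot'];r=R.from_quat([*q[1:],q[0]])
for X in([.584,-.027,.207],[.544,-.042,.122]): print((r.inv().apply(np.array(X)-p)*1e3).round(1))
E
```

```text
[ 0.5793 -0.0378  0.2507] [ 0.273  0.188 -0.179  0.002 -1.197 -1.494]
[-7.8  8.7 43.8]
[ 35.4   8.5 128.5]
```

Emit:
{"op": "play_rows", "data": {
  "moves": [0,-8,9,15,0,0,-1,1,10,0,0,0,0,10,0,0,0,0,8,0,0,0,0,5,0]
}}

```text
clock: 2.9
eef_pos: [0.5865, -0.0241, 0.2016]
tcp_rot: [0.005, -0.175, 0.984, -0.001]
force: [-0.4, 0.4, 2.0]
width: -0.007
```

Emit:
{"op": "play_rows", "data": {
  "moves": [0,7,0,8,0,0,7,0,9,0,0,6,0,9,0,0,6,0,10,0,0,5,0,10,0]
}}

```text
clock: 3.4
eef_pos: [0.5565, -0.0369, 0.1535]
tcp_rot: [0.007, -0.174, 0.985, -0.001]
force: [1.1, -0.1, 0.8]
width: 0.0
```

Emit:
{"op": "play_rows", "data": {
  "moves": [0,5,0,9,0,0,3,0,9,0,0,2,0,9,0,0,1,0,8,0,0,0,0,6,0]
}}

```text
clock: 3.9
eef_pos: [0.5461, -0.0418, 0.121]
tcp_rot: [0.009, -0.177, 0.984, -0.003]
force: [-37.2, 14.1, 80.7]
width: 0.002
```

Emit:
{"op": "play_rows", "data": {
  "moves": [0,0,0,-3,0,0,0,0,0,0,0,0,0,0,0,0,0,0,-20,0,0,0,0,-30,0]
}}

```text
clock: 4.4
eef_pos: [0.5415, -0.0417, 0.1719]
tcp_rot: [0.005, -0.177, 0.984, -0.003]
force: [0.5, -0.2, -0.7]
width: 0.003
```

Emit:
{"op": "play_rows", "data": {
  "moves": [85,20,0,-30,-8,85,20,0,-30,-8.5,85,0,0,-10,-8.5,85,0,0,0,-8.5,85,0,0,0,-8.5]
}}

```text
clock: 4.9
eef_pos: [0.5032, -0.0591, 0.2422]
tcp_rot: [0.002, -0.523, 0.852, -0.004]
force: [0.4, -0.6, -0.2]
width: 0.847
```

```bash
python3 - <<'E'
from h import *
a=save('scene','sc2.png',(160,120,290,250),4.4)
b=save('top','tc2.png',(235,130,365,260),4.4)
cv2.imwrite('pics/c2.png',cv2.resize(np.hstack([a,b]),(800,400))[:,:,::-1])
for c in ('scene','top'):
    for q in ('canister','lid_tab','ring_rib','knob_end','glass0'):
        print(c,q,[(np.round(d['location'],3).tolist(),round(d['conf'],2)) for d in place_of(c,q)[:5] if abs(d['location'][1])<.2])
s=state();print(s['eef_pos'],s['qpos'],s['force'])
E
```

```text
scene canister [([0.602, -0.019, 0.002], 0.78)]
scene lid_tab [([0.544, -0.034, 0.118], 0.7)]
scene ring_rib [([0.607, -0.015, 0.135], 0.66)]
scene knob_end [([0.592, -0.002, 0.173], 0.41)]
scene glass0 [([0.674, 0.08, 0.005], 0.69), ([0.633, -0.14, 0.003], 0.57)]
top canister [([0.602, -0.02, 0.001], 0.55)]
top lid_tab []
top ring_rib [([0.599, -0.016, 0.139], 0.56)]
top knob_end [([0.594, 0.001, 0.176], 0.51)]
top glass0 [([0.676, 0.074, 0.006], 0.84), ([0.63, -0.14, 0.003], 0.77)]
[ 0.50350319 -0.05886739  0.2425904 ] [ 0.27695206  0.06699166 -0.34222388  0.0073166  -1.15605056 -0.75606449] [-0.3016956   0.23356096  0.53410834]
```

View pics/c2.png

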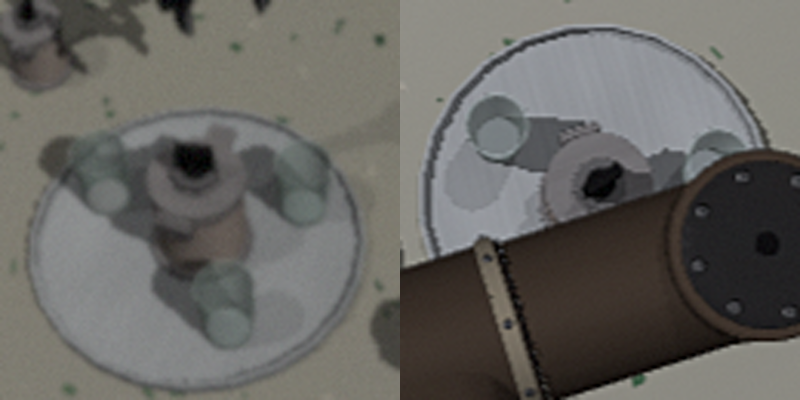

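```bash
python3 - <<'E'
from h import *
im=snapshot('top');m=camera_model('top');K=np.array(m['camera_matrix']);R=np.array(m['R']);t=np.array(m['t']);c=-R.T@t
def bp(uv,z):
    d=(R.T@np.linalg.inv(K)@np.c_[uv,np.ones(len(uv))].T).T; return c+d*((z-c[2])/d[:,2])[:,None]
px=proj('top',[.604,-.018,.173]);print(px)
g=im.max(2);x,y=px.round().astype(int)
print(g[y-8:y+9,x-9:x+10])
M=np.zeros_like(g);M[y-8:y+9,x-9:x+10]=g[y-8:y+9,x-9:x+10]<40
n,l,st,ce=cv2.connectedComponentsWithStats(M);i=1+st[1:,4].argmax();vu=np.argwhere(l==i)
for z in(.16,.173):
    P=bp(vu[:,::-1].astype(float),z)[:,:2];(cx,w,a)=cv2.minAreaRect((P*1e3).astype(np.float32));print(z,cx,w,a)
    e,v=np.linalg.eigh(np.cov(P.T));print(P.mean(0),np.degrees(np.arctan2(v[1,1],v[0,1])),np.sqrt(12*e))
print([(d['conf'],d['pixels'].sum(),np.argwhere(d['pixels']).mean(0)) for d in masks_of('top','knob_end')])
E
```

```text
[300.97432339 188.16349554]
[[109 110 110 112 113 116 116 114 115 113 113 112 110 112 111 111 111 109
  114]
 [110 112 115 114 116  98  92  94  95  96  86 105 120 117 115 114 114 115
  116]
 [114 112 113 107  96  88  87  87  88  89  88  90  69  77 113 121 118 115
  114]
 [111  98  91  91  85  88  89  92  93  95  96  78  35  23  63 107 121 116
  115]
 [109  98  87  88  89  95  77  63  64  61  49  32  14   8  30  63 109 124
  118]
 [108  92  86  90  76  49  29  20  23  21  18  12  19  17  15  37  65  73
  102]
 [ 85  86  88  84  55  14  11  15  17  19  16  16  22  13  11  44  61  63
   69]
 [ 89  87  91  70  29  10  16  20  17  16  19  19  19   6  24  50  64  66
   64]
 [ 90  90  87  56  12  16  20  18  19  21  21  16  11  39  51  55  65  67
   64]
 [ 89  91  75  35  16  19  18  22  20  22  15   2   6  40  53  52  60  68
   66]
 [ 87  83  49  15  19  18  23  19  17  12   8   3   8  44  51  47  60  68
   67]
 [ 96  75  31   9  17  17  22  12   7   4   8   8  28  47  53  50  60  67
   63]
 [ 72  78  52   0  14  15   6   2   7  12   2  19  45  52  51  45  60  68
   66]
 [ 79  75  62  19   0   0   3   0   6   3  12  41  53  51  48  47  59  72
   70]
 [ 79  70  59  44  57  47  31  28  22  29  44  49  51  52  52  61  69  73
   58]
 [ 92  82  77  77  80  79  57  34  37  46  48  47  48  48  57  58  52  46
   36]
 [102  91  82  73  77  81  76  83  90  93  93  95  76  51  41  34  34  36
   35]]
0.16 (605.6967163085938, -17.3790283203125) (25.915971755981445, 39.39741134643555) 61.558929443359375
[ 0.60365841 -0.01723359] 130.9382279245943 [0.02296615 0.03774987]
0.173 (603.9639892578125, -16.35225486755371) (25.61233901977539, 38.935787200927734) 61.55891418457031
[ 0.60194955 -0.01620851] 130.9382279245943 [0.02269706 0.03730757]
[(0.42, np.int64(28), array([207.71428571, 194.96428571]))]
```

Emit:
{"op": "play_rows", "data": {
  "moves": [85,-28,-24,0,0,85,-28,-24,0,0,85,-26,-22,0,0,85,0,0,0,-8.5,85,0,0,0,-8.5]
}}

```text
clock: 6.1
eef_pos: [0.6069, -0.0166, 0.2436]
tcp_rot: [0.002, -0.643, 0.766, -0.004]
force: [-0.6, -0.1, 0.6]
width: 0.995
```

Emit:
{"op": "play_rows", "data": {
  "moves": [85,0,0,5,-8.5,85,0,0,10,-8.5,85,0,0,10,-8.5,85,0,0,5,-8.5,85,0,0,0,-8.5]
}}

```text
clock: 6.6
eef_pos: [0.608, -0.0163, 0.2115]
tcp_rot: [0.0, 0.879, -0.477, 0.005]
force: [0.1, -0.5, -0.5]
width: 0.997
```

```bash
cat >> h.py <<'E'
from scipy.spatial.transform import Rotation as Ro
def rel(X):
    s=state();q=s['tcp_rot'];r=Ro.from_quat([*q[1:],q[0]]);x=r.apply([1,0,0])
    print('p',s['eef_pos'].round(4),'xang',np.degrees(np.arctan2(x[1],x[0])).round(1),'tool d mm',(r.inv().apply(np.array(X)-s['eef_pos'])*1e3).round(1),'q6',s['qpos'][5].round(2),'z',r.apply([0,0,1]).round(3),'F',s['force'].round(1),'T',s['ft_torque'].round(3))
E
python3 -c "
from h import *
rel([.6035,-.0175,.149])"
```

```text
p [ 0.608  -0.0163  0.2115] xang -57.0 tool d mm [-1.9  4.7 62.5] q6 0.27 z [ 0.008 -0.005 -1.   ] F [ 0.1 -0.5 -0.5] T [ 0.027 -0.032 -0.034]
```

Emit:
{"op": "play_rows", "data": {
  "moves": [85,-2,4.5,10,-3,85,0,0,16,0,85,0,0,16,0,85,0,0,12,0,85,0,0,6,0]
}}

```text
clock: 7.1
eef_pos: [0.6045, -0.0172, 0.1503]
tcp_rot: [-0.0, 0.893, -0.451, 0.006]
force: [0.4, -0.7, -0.0]
width: 0.996
```

```bash
python3 -c "
from h import *
rel([.6035,-.0175,.149])"
```

```text
p [ 0.6045 -0.0172  0.1503] xang -53.6 tool d mm [-0.4  1.   1.3] q6 0.33 z [ 0.01  -0.005 -1.   ] F [ 0.4 -0.7 -0. ] T [-0.009  0.053  0.012]
```

Emit:
{"op": "play_rows", "data": {
  "moves": [30,0,1,0,0,5,0,0,0,0,5,0,0,0,0,5,0,0,0,0,5,0,0,0,0],
  "squeeze": 60
}}

```text
clock: 7.6
eef_pos: [0.6046, -0.0177, 0.1514]
tcp_rot: [-0.001, 0.892, -0.451, 0.006]
force: [0.8, 2.6, 2.8]
width: 0.141
```

Emit:
{"op": "play_rows", "data": {
  "moves": [5,0,0,0,0,5,0,0,0,0,5,0,0,0,0,5,0,0,0,0,5,0,0,0,0]
}}

```text
clock: 8.1
eef_pos: [0.6046, -0.0176, 0.1517]
tcp_rot: [-0.001, 0.892, -0.451, 0.006]
force: [0.3, 0.7, 0.7]
width: 0.136
```

```bash
python3 -c "
from h import *
rel([.6035,-.0175,.149])"
```

```text
p [ 0.6046 -0.0176  0.1517] xang -53.6 tool d mm [-0.8  0.8  2.7] q6 0.33 z [ 0.012 -0.004 -1.   ] F [0.3 0.7 0.7] T [ 0.104  0.054 -0.019]
```

Emit:
{"op": "play_rows", "data": {
  "moves": [5,0,0,0.2,7,5,0,0,0.2,7,5,0,0,0.2,7,5,0,0,0.2,7,5,0,0,0.2,7]
}}

```text
clock: 8.6
eef_pos: [0.604, -0.0178, 0.1507]
tcp_rot: [-0.002, 0.708, -0.706, 0.005]
force: [0.0, -0.2, -0.6]
width: 0.133
```

```bash
python3 -c "
from h import *
rel([.6035,-.0175,.149]);print(state()['width'])"
```

```text
p [ 0.604  -0.0178  0.1507] xang -89.8 tool d mm [-0.3  0.5  1.7] q6 -0.3 z [ 0.01  -0.005 -1.   ] F [ 0.  -0.2 -0.6] T [0.141 0.272 0.073]
0.1333249868429823
```

Emit:
{"op": "play_rows", "data": {
  "moves": [5,0,0,0.1,3,5,0,0,0.1,3,5,0,0,0.1,3,5,0,0,0.1,3,5,0,0,0.1,3]
}}

```text
clock: 9.1
eef_pos: [0.6037, -0.0177, 0.1503]
tcp_rot: [0.002, -0.605, 0.796, -0.005]
force: [-0.2, 0.2, 0.1]
width: 0.141
```

```bash
python3 -c "
from h import *
rel([.6035,-.0175,.149]);print(state()['width'])"
```

```text
p [ 0.6037 -0.0177  0.1503] xang -105.5 tool d mm [-0.2  0.2  1.3] q6 -0.58 z [ 0.01  -0.005 -1.   ] F [-0.2  0.2  0.1] T [0.123 0.193 0.045]
0.14132392820876355
```

Emit:
{"op": "play_rows", "data": {
  "moves": [5,0,0,0.1,2.2,5,0,0,0.1,2.2,5,0,0,0,2.2,5,0,0,0.1,2.2,5,0,0,0.1,2.2]
}}

```text
clock: 9.6
eef_pos: [0.6035, -0.0177, 0.15]
tcp_rot: [0.002, -0.523, 0.852, -0.005]
force: [0.3, 0.2, 0.0]
width: 0.138
```

```bash
python3 -c "
from h import *
rel([.6035,-.0175,.149]);print(state()['width'])"
```

```text
p [ 0.6035 -0.0177  0.15  ] xang -117.0 tool d mm [-0.1  0.1  1. ] q6 -0.78 z [ 0.009 -0.006 -1.   ] F [0.3 0.2 0. ] T [0.196 0.196 0.088]
0.13751774112301923
```

Emit:
{"op": "play_rows", "data": {
  "moves": [5,0,0,0.1,2.2,5,0,0,0.1,2.2,5,0,0,0,2.2,5,0,0,0.1,2.2,5,0,0,0.1,2.2]
}}

```text
clock: 10.1
eef_pos: [0.6034, -0.0175, 0.1496]
tcp_rot: [0.003, -0.436, 0.9, -0.005]
force: [-0.5, 0.1, -0.1]
width: 0.136
```

```bash
python3 -c "
from h import *
rel([.6035,-.0175,.149]);print(state()['width'])"
```

```text
p [ 0.6034 -0.0175  0.1496] xang -128.4 tool d mm [-0.1 -0.1  0.6] q6 -0.97 z [ 0.009 -0.006 -1.   ] F [-0.5  0.1 -0.1] T [0.155 0.196 0.036]
0.13567535085309446
```

Emit:
{"op": "play_rows", "data": {
  "moves": [5,0,0,0.1,2.2,5,0,0,0.1,2.2,5,0,0,0,2.2,5,0,0,0.1,2.2,5,0,0,0.1,2.2]
}}

```text
clock: 10.6
eef_pos: [0.6032, -0.0174, 0.1494]
tcp_rot: [0.003, -0.344, 0.939, -0.004]
force: [0.4, 0.4, -0.2]
width: 0.138
```

```bash
python3 -c "
from h import *
rel([.6035,-.0175,.149]);print(state()['width'])"
```

```text
p [ 0.6032 -0.0174  0.1494] xang -139.8 tool d mm [-0.1 -0.3  0.4] q6 -1.17 z [ 0.008 -0.006 -1.   ] F [ 0.4  0.4 -0.2] T [0.228 0.185 0.074]
0.1375313636236114
```

Emit:
{"op": "play_rows", "data": {
  "moves": [5,0,0,0.1,2.2,5,0,0,0.1,2.2,5,0,0,0,2.2,5,0,0,0.1,2.2,5,0,0,0.1,2.2]
}}

```text
clock: 11.1
eef_pos: [0.6031, -0.0171, 0.1493]
tcp_rot: [0.003, -0.25, 0.968, -0.004]
force: [-0.6, 0.6, 0.4]
width: 0.14
```

```bash
python3 -c "
from h import *
rel([.6035,-.0175,.149]);print(state()['width'])"
```

```text
p [ 0.6031 -0.0171  0.1493] xang -151.0 tool d mm [-0.2 -0.5  0.3] q6 -1.37 z [ 0.008 -0.007 -1.   ] F [-0.6  0.6  0.4] T [0.213 0.228 0.452]
0.1403342155611862
```

Emit:
{"op": "play_rows", "data": {
  "moves": [5,0,0,0,1.3,5,0,0,0,1.3,5,0,0,0,1.3,5,0,0,0,1.3,5,0,0,0,0]
}}

```text
clock: 11.6
eef_pos: [0.6031, -0.0171, 0.1493]
tcp_rot: [0.003, -0.204, 0.979, -0.004]
force: [0.4, 0.4, -0.6]
width: 0.138
```

```bash
python3 -c "
from h import *
rel([.6035,-.0175,.149]);print(state()['width'])"
```

```text
p [ 0.6031 -0.0171  0.1493] xang -156.5 tool d mm [-0.2 -0.6  0.3] q6 -1.47 z [ 0.007 -0.008 -1.   ] F [ 0.4  0.4 -0.6] T [0.159 0.059 0.386]
0.13834438610884048
```

Emit:
{"op": "play_rows", "data": {
  "moves": [30,0,0,0,0,50,0,0,0,0,60,0,0,-5,0,60,0,0,-20,0,60,0,0,-30,0]
}}

```text
clock: 12.1
eef_pos: [0.6003, -0.0173, 0.2022]
tcp_rot: [-0.001, -0.203, 0.979, -0.004]
force: [0.7, 0.6, 0.4]
width: 0.702
```

Emit:
{"op": "play_rows", "data": {
  "moves": [60,0,0,-30,0,60,30,0,-20,0,60,40,0,0,0,60,40,0,0,0,60,40,0,0,0]
}}

```text
clock: 12.6
eef_pos: [0.4644, -0.077, 0.2596]
tcp_rot: [0.003, -0.204, 0.979, -0.005]
force: [0.4, 0.7, 1.4]
width: 0.703
```

Emit:
{"op": "play_rows", "data": {
  "moves": [60,20,-40,0,0,60,10,-40,0,0,60,0,-40,0,0,60,0,-40,0,0,60,0,-20,0,0]
}}

```text
clock: 13.1
eef_pos: [0.5049, -0.2592, 0.2684]
tcp_rot: [0.009, -0.207, 0.978, -0.006]
force: [0.5, 0.6, -0.2]
width: 0.701
```

```bash
python3 - <<'E'
from h import *
a=save('scene','sc3.png',(160,120,290,250),4.4)
b=save('top','tc3.png',(235,130,365,260),4.4)
cv2.imwrite('pics/c3.png',cv2.resize(np.hstack([a,b]),(800,400))[:,:,::-1])
for c in ('scene','top'):
    for q in ('lid_tab','ring_rib','knob_end','glass0'):
        print(c,q,[(np.round(d['location'],3).tolist(),round(d['conf'],2)) for d in place_of(c,q)[:5] if abs(d['location'][1])<.2])
rel([.6,0,.2]);print(state()['width'])
E
```

```text
scene lid_tab [([0.543, -0.036, 0.121], 0.78)]
scene ring_rib [([0.605, -0.012, 0.134], 0.68), ([0.622, -0.009, 0.173], 0.15)]
scene knob_end []
scene glass0 [([0.632, -0.138, 0.003], 0.81), ([0.502, 0.045, 0.008], 0.78), ([0.674, 0.081, 0.002], 0.71)]
top lid_tab [([0.544, -0.034, 0.123], 0.58)]
top ring_rib [([0.602, -0.014, 0.137], 0.63)]
top knob_end [([0.621, -0.011, 0.176], 0.68), ([0.602, -0.015, 0.138], 0.51)]
top glass0 [([0.677, 0.076, 0.006], 0.75), ([0.497, 0.046, 0.006], 0.65)]
p [ 0.5043 -0.2558  0.2683] xang -156.0 tool d mm [-190.4  195.8   68.3] q6 -1.03 z [ 0.019 -0.007 -1.   ] F [-0.2 -0.4  0.4] T [ 0.029  0.082 -0.013]
0.7038402139770423
```

View pics/c3.png

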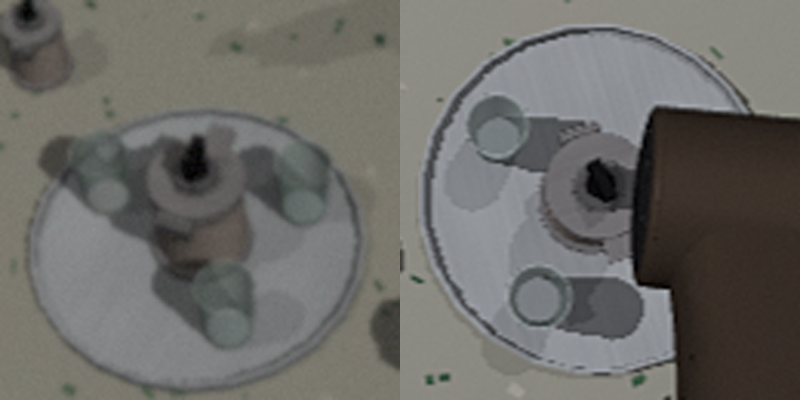

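```bash
python3 -c "
from workcell import *
print(close_job())"
```

```text
the job is handed in; nothing more can be done
None
```

I pushed the lid of the largest canister fully down, turned the thumbscrew clockwise until its clutch slipped, then let go and handed the job in at about 13 s. No verdict came back.

- **Screw:** I turned it about 103° in all. The torque rose from about 0.05 N m of drag to 0.45 N m. I then turned 5.5° more: it read 0.39 N m with the hand stopped, and the grip height no longer dropped. That puts the slip at roughly 5 to 16°, inside the 2 to 26° allowed. I inferred this from torque and turn; I did not see it directly in a picture.
- **Final look:** The networks put the lid tab at 0.121–0.123 m (expected about 0.122 m shut). The ring was at 0.134–0.137 m (expected about 0.135 m seated), within their 4 mm accuracy. All three glasses were within about 5 mm of where they started. The gripper was open and clear of everything.
- **Failed or unchecked:**
  - The wrist force peaked at about 90 N as the lid hit its stop. That is more than I intended, but below the 120 N limit.
  - The networks never found the spoon, so I did not measure its position; the arm went nowhere near it.
  - In the last look the scene camera missed the knob's end, so only the top camera confirmed its angle.

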